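# Tip the core plugs through the chute into the sample tube

## Task

Pick up the small metal chute with the three stone core plugs in it, carry it level, and rest its open lip on the sprung metal neck of the upright sample tube, pressing lightly (about 3 to 10 N, never as much as 16 N) before any plug slides. Keep the lip pressing on the neck while you tip the chute, and until all three plugs are in the tube. Then put the empty chute back down gently on its feet on the plywood board and let go; leave the other things on the table where they are.

Things in the scene. Friction and masses are not known exactly. Their poses are not given: they have to be found in the camera images.
- chute_grip (a point): Middle of the chute's outer side walls, half-way up: grasp here from above, across its width. Aluminium open-topped channel, 0.11 to 0.18 kg, 160 mm long (x), 29 mm wide outside (y), 23 inside, walls 28 mm high, all 3 mm thick. z up, x from open lip to closed rear: the lip lies 75 mm off towards -x. This point is 29 mm above the feet's bottom, 17 mm above the floor's underside.
- chute_lip (a point): Middle of the lower edge of the chute's open end; same axes. Here chute_grip is at x +75, z +17 mm. Two rubber feet (bars 10 mm long, 41 wide, 12 high) are centred at x +50 and +145 mm, bottom z -12; the underside is bare up to x +45. The plugs start to slide in the chute when it is tipped 15 to 24 degrees lip down; 34 degrees empties it.
- plug1_center (a point): Centre of a stone core plug, a cylinder 18 mm across and 20 mm long, about 15 g; the plugs start lying end to end, loose, in the rear half of the chute; plug 1 of 3 counted from the lip.
- plug2_center (a point): Centre of a stone core plug, a cylinder 18 mm across and 20 mm long, about 15 g; the plugs start lying end to end, loose, in the rear half of the chute; plug 2 of 3 counted from the lip.
- plug3_center (a point): Centre of a stone core plug, a cylinder 18 mm across and 20 mm long, about 15 g; the plugs start lying end to end, loose, in the rear half of the chute; plug 3 of 3 counted from the lip.
- stand: Fixed stand for the upright sample tube; origin on the table on the tube's axis, z up. Steel foot plate 110 x 100 x 12 mm and a square post 112 mm high, 48 mm from the axis towards -x. It clamps a cardboard tube 64 mm across, closed below, topped by an aluminium neck: a round sleeve, outside 56 mm, bore 48 mm, its rim the highest part.
- stand_clamp (a point): Point on the tube's axis 85 mm above the table, in the clamp. The tube is clamped (firmly) at any height: the neck's rim is 146 to 191 mm above the table, not reported; find it by feel. The neck is sprung: gives from about 1.5 N, then 1 mm per 2 N, 12 mm at most. 16 N is too much. Good seat: underside across the rim, lip 10 mm inside the rim's inner edge (14 mm short of the axis).
- board: Fixed plywood board on the table, 220 by 110 by 4 mm, on which the chute starts and to which it returns; origin at the centre of its underside, x along the 220 mm side, z up.
- mug: White mug, 76 mm wide, 90 mm tall; origin at the centre of its underside. Bystander: leave alone.
- tube_cap: Loose grey cap for a tube, 46 mm wide, 18 mm high; origin at the centre of its underside. Bystander: leave alone.
- weight: Small brass balance weight, 36 mm wide, 46 mm tall; origin at the centre of its underside. Bystander: leave alone.
- short_tube: Short open cardboard tube standing on end, 56 mm wide, 120 mm tall, no stand and no metal neck; origin at the centre of its underside. Bystander: leave alone.
- brush: Flat brush, 170 mm long, lying on the table; its x axis runs from handle to bristles. Bystander: leave alone.
- driver: Screwdriver, 180 mm long, lying on the table; its x axis runs from handle to tip. Bystander: leave alone.
- pin_jar: Closed glass jar with a steel lid, 60 mm wide, 75 mm tall; origin at the centre of its underside. Bystander: leave alone.
Not all that is in view belongs to the job. There is more than one size of the part that bears chute_grip; the job needs the smallest.

How it is judged (in metres and radians):
On the way, in this order (a step that is already met when the one before it is completed fails the run):
1. the chute's lip rests on the sprung neck, pressing with 2 to 16 N, with all three plugs still in the chute, for 0.3 s (contact force between chute and stand between 2 and 16 N and x of plug1_center in the frame of chute_lip between 0 and 0.16 m and z of plug1_center in the frame of chute_lip between 0.005 and 0.03 m and x of plug2_center in the frame of chute_lip between 0 and 0.16 m and z of plug2_center in the frame of chute_lip between 0.005 and 0.03 m and x of plug3_center in the frame of chute_lip between 0 and 0.16 m and z of plug3_center in the frame of chute_lip between 0.005 and 0.03 m), for 0.3 s.
2. all three plugs are in the tube while the chute, tipped by at least 15 degrees, still presses on the neck with 1 N or more, for 0.2 s (contact force between chute and stand above 1 N and angle between chute_lip's own z axis and vertical above 0.26 rad and horizontal distance between each of plug1_center, plug2_center, plug3_center and stand below 0.03 m and height (world z) of each of plug1_center, plug2_center, plug3_center below 0.125 m), for 0.2 s.
At the end, for the whole second after the job is handed in: All three plugs lie inside the sample tube (centres within 30 mm of its axis and below 125 mm); the chute stands at rest and level (within 0.08 rad) on its feet on the board, the middle of its walls within 80 mm of the board's centre along the board and 50 mm across it; nothing is held (horizontal distance between each of plug1_center, plug2_center, plug3_center and stand below 0.03 m and height (world z) of each of plug1_center, plug2_center, plug3_center below 0.125 m and x of chute_grip in the frame of board between -0.08 and 0.08 m and y of chute_grip in the frame of board between -0.05 and 0.05 m and height (world z) of chute_grip between 0.028 and 0.038 m and angle between chute_lip's own z axis and vertical below 0.08 rad and linear speed of chute below 0.02 m/s); the robot touches nothing.
It fails at once if the chute presses on the neck or stand with 16 N or more (contact force between chute and stand above 16 N).
It fails at once if the chute is dropped or rammed onto the board or table (faster than 0.5 m/s within 27 mm of standing) (linear speed of chute above 0.5 m/s and height (world z) of chute_grip below 0.06 m).
It fails at once if a bystander is moved more than 30 mm (distance of any of mug, tube_cap, weight, short_tube, brush, driver, pin_jar from where it was at the start of the episode above 0.03 m).
It also fails if it takes over 72 s, if anything falls off the work surface, if the arm or the gripper's body presses on something with over 40 N, if the wrist force passes 120 N, or if a joint passes its speed limit or range.

## Robot

A 6-joint arm with a two-finger parallel gripper is mounted at the origin on the work surface. World frame = base frame: x ahead of the robot, y to its left, z up, the work surface at z = 0. Lengths are in mm, angles in degrees, forces in N, time in s.
With the tool pointing down it reaches from about 425 to 950 mm from the base axis. Payload 14.7 kg.
Tool frame: the origin (TCP) lies at the very end of the fingers, on their centre line; the grasp point (between the pads) lies 19 mm behind it (arm.grasp_offset is the distance from the TCP to the grasp point, in mm); z points along the fingers, y is the line along which they close (so a half turn about z gives the same grasp; the last joint's range is limited). The gripper opens to 85 mm and grips with 20 to 120 N. Pads are 22 mm wide; open, the fingers measure 114 mm over their backs; the gripper's body (76 mm by 85 mm) begins 54 mm behind the grasp point. The pads swing forward as they close: fully open they stand 13 mm farther back than shut.
Start: joints at [60.585, 27.513, 91.461, -0, 61.026, -2.67], TCP at [292.496, 580.464, 231.297] pointing down, gripper open.
Joint ranges: [-157.49, 157.49], [-46.99, 117.5], [13.45, 153.17], [-89.5, 269.5], [5.16, 153.95], [-167.48, 167.48]. Speed limits (degrees/s): [108.29, 108.29, 136.94, 172.46, 172.46, 172.46].

## Interface

Orientations are given as [roll, pitch, yaw] about the fixed x, y, z axes, in that order (R = Rz(yaw) Ry(pitch) Rx(roll)).
In Python, from station import arm gives the robot as it stands. Calls block until the motion is done:
- arm.move_to(position, orientation): joint-space move of the TCP to a pose.
- arm.servo_line(position, rate=150, ori=None, max_force=None): straight line of the TCP; ori=None keeps the orientation; rate is the mean speed in mm/s. With max_force (N) it stops when the force on the tool has changed by that much, and returns True; else False.
- arm.set_joints(angles): joint-space move.
- arm.gripper_open() and arm.clamp(force=None): open the fingers fully, or close them until they stop; force is the grip in N (None keeps the last).
- arm.wait(seconds).
- arm.inverse_kinematics(position, orientation): joint angles nearest the present ones, or None.
- arm.capture(name): name is "scene" or "top" or "wrist"; returns (picture, depth): 384x512x3 uint8, red, green, blue; 384x512 float32, mm along the optical axis (not along the pixel's ray), 0 where there is no reading.
- arm.camera_params(name): a dict with "fx", "fy", "cx", "cy" (pixels), "rvec" (rotation vector, rad) and "tvec" (3), from world to camera coordinates, as OpenCV has them; the wrist camera has in their place "T_tool_cam" (4x4, takes a point from camera to tool coordinates, whose origin is the TCP and whose axes are the flange's). Camera axes: x right, y down, z forward; pixel columns grow to the right and rows downward; lengths in mm; the calibration is good to about 2 mm. A picture is of the moment at which its call begins: read the wrist's pose just before it. camera_params takes no time and is no camera call.
A pose or a line that the arm cannot do raises arm.IKError and nothing moves.
- arm.close_job(): hands the job in; it is judged then, once.
Readings, each from a call of its own:
- arm.get_clock(): time.
- arm.get_qpos(): joint angles.
- arm.get_joint_vel(): joint speeds.
- arm.get_joint_efforts(): joint torques, N m.
- arm.get_position(): TCP position.
- arm.get_tcp_rot(): TCP orientation.
- arm.get_ft_force(): force on the tool from outside, world axes, zero at the start.
- arm.get_moment(): the same for the moment, N m.
- arm.get_opening(): finger opening in mm.
- arm.get_finger_force(): force on a finger pad.
Only numpy, scipy, OpenCV 4.12 (cv2) and the standard library are available. Lean on these libraries where they do the work, as an engineer would, in place of code of your own. Each camera call takes 0.05 s, during which the arm holds its last target. There are 200 camera calls.

## Working session

There is one attempt and no reset: what is moved stays moved. The work goes in short steps, each a Python script; the robot and the scene stay as the last script left them, time stands still between calls to the robot, and variables do not carry over. Pictures are saved under pics/ and viewed, at most 10 in all, crops included, and the job is handed in when it is done.

```bash
ls; mkdir -p pics
cat > h.py <<'E'
import numpy as np, cv2
from station import arm
from scipy.spatial.transform import Rotation as R
def cloud(name):
    """picture, HxWx3 world points (nan where no depth)"""
    p=arm.camera_params(name)
    if name=='wrist':
        t=np.array(arm.get_position()); Rt=R.from_euler('xyz',arm.get_tcp_rot(),degrees=True).as_matrix()
        T=np.array(p['T_tool_cam'])
    im,d=arm.capture(name)
    v,u=np.mgrid[:384,:512]
    c=np.stack([(u-p['cx'])/p['fx']*d,(v-p['cy'])/p['fy']*d,d],-1).astype(float)
    c[d<=0]=np.nan
    if name=='wrist': w=(c@T[:3,:3].T+T[:3,3])@Rt.T+t
    else:
        Rc=cv2.Rodrigues(np.array(p['rvec'],float))[0]; w=(c-np.array(p['tvec']).ravel())@Rc
    return im,w
E
python3 - <<'E'
from h import *
for n in('top','scene'):
    im,w=cloud(n); np.save(f'{n}.npy',w); cv2.imwrite(f'pics/{n}.png',im[...,::-1])
    print(n,np.isfinite(w[...,2]).mean(),np.nanmin(w,(0,1)),np.nanmax(w,(0,1)))
a,b=[cv2.imread(f'pics/{n}.png') for n in('top','scene')]
print(arm.get_tcp_rot(),arm.get_ft_force(),arm.camera_params('wrist')['T_tool_cam'])
E
```

```text
pics
top 0.9962565104166666 [   -3.30201702 -1426.37996349  -772.21255814] [1752.27039411 1364.70695075  356.44598562]
scene 0.9959208170572916 [-1854.19410957 -1742.8699585   -769.29703263] [1590.25477635 1080.26375931  579.79647418]
[-1.79937356e+02 -3.10987234e-03  1.53254166e+02] [ 0.05246717 -0.33751716 -0.3192941 ] [[ 1.59106563e-03 -9.46879169e-01 -3.21585614e-01  8.41545495e+01]
 [ 9.99998605e-01  1.67021182e-03  2.97731882e-05 -3.49680347e-02]
 [ 5.08924483e-04 -3.21585213e-01  9.46880506e-01 -1.42007505e+02]
 [ 0.00000000e+00  0.00000000e+00  0.00000000e+00  1.00000000e+00]]
```

View pics/top.png

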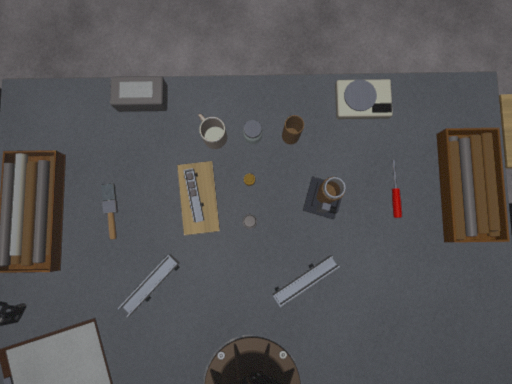

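View pics/scene.png

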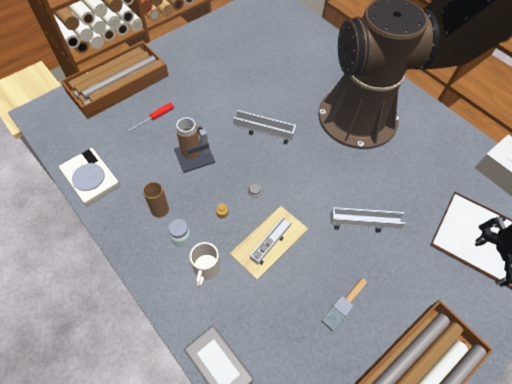

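The top view shows the board with the small chute at about (195,197), the stand with its neck at (332,190), and two larger decoy chutes at (150,285) and (305,280). Next I'll measure these and enlarge the chute.

Run:
```python
from h import *
w=np.load('top.npy'); im=cv2.imread('pics/top.png')
a=cv2.resize(im[155:240,170:225],None,fx=7,fy=7,interpolation=cv2.INTER_CUBIC)
b=cv2.resize(im[155:240,290:360],None,fx=5,fy=5,interpolation=cv2.INTER_CUBIC)
h=max(a.shape[0],b.shape[0])
f=lambda x:cv2.copyMakeBorder(x,0,h-x.shape[0],0,0,cv2.BORDER_CONSTANT)
cv2.imwrite('pics/crop.png',np.hstack([f(a),f(b)])[:600])
hsv=cv2.cvtColor(im,cv2.COLOR_BGR2HSV)
# board: height 2..7 & yellowish
roi=np.zeros(im.shape[:2],bool); roi[155:240,170:225]=1
m=roi&(hsv[...,1]>80)&(abs(w[...,2]-4)<6)
r=cv2.minAreaRect(w[m][:,:2].astype(np.float32)); print('board',r,np.median(w[m][:,2]))
m2=roi&(w[...,2]>14)&(hsv[...,1]<80)
P=w[m2]; r=cv2.minAreaRect(P[:,:2].astype(np.float32)); print('chute',r,cv2.boxPoints(r),m2.sum(),np.percentile(P[:,2],[5,50,95]))
roi[:]=0; roi[165:225,295:350]=1
m3=roi&(w[...,2]>105); P=w[m3]; print('stand z pct',np.percentile(P[:,2],[5,50,80,95,99]))
t=np.percentile(P[:,2],97)
Q=P[P[:,2]>t-8]; print('rim',cv2.minEnclosingCircle(Q[:,:2].astype(np.float32)),len(Q),np.median(Q[:,2]))
m4=roi&(abs(w[...,2]-12)<5); print('plate',cv2.minAreaRect(w[m4][:,:2].astype(np.float32)),m4.sum())
s=np.load('scene.npy'); sel=(np.hypot(s[...,0]-Q[:,0].mean(),s[...,1]-Q[:,1].mean())<40)&(s[...,2]>110)
P=s[sel]; print('scene',np.percentile(P[:,2],[50,80,95,99])); Q=P[P[:,2]>np.percentile(P[:,2],95)-8]; print(cv2.minEnclosingCircle(Q[:,:2].astype(np.float32)))
```

```text
board ((557.655029296875, 161.06973266601562), (217.35098266601562, 107.66023254394531), 6.016653537750244) 4.717883241806917
chute ((561.8521118164062, 169.88671875), (160.03457641601562, 39.657875061035156), 12.202319145202637) [[479.45154 172.35486]
 [487.83374 133.59296]
 [644.2527  167.41858]
 [635.8705  206.18048]] 596 [17.28924117 32.19331998 48.74525207]
stand z pct [110.52177518 150.04533756 167.33988569 170.63111148 171.94025084]
rim ((561.1820068359375, -228.11117553710938), 27.878494262695312) 106 168.84966497237244
plate ((528.87939453125, -208.84613037109375), (165.46307373046875, 114.11360931396484), 30.58733367919922) 445
scene [148.39465572 163.74666247 170.77611813 172.42627231]
((558.5361328125, -227.48556518554688), 30.550928115844727)
```

View pics/crop.png

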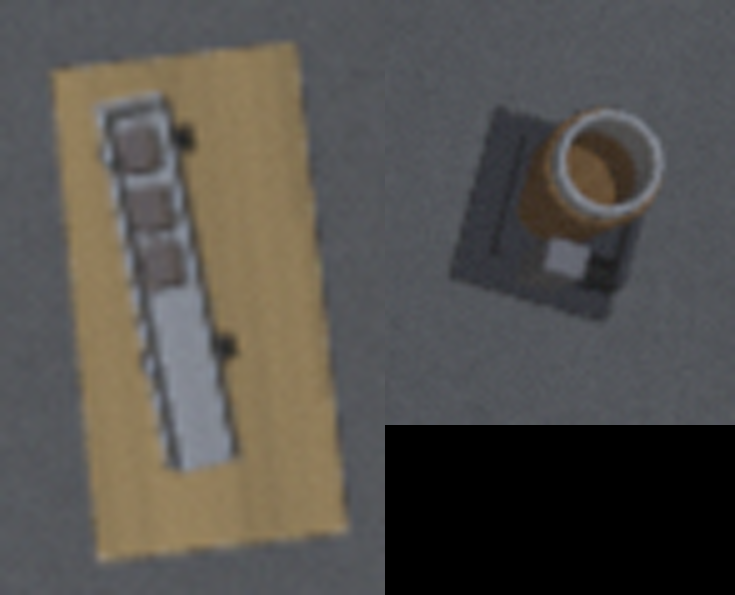

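```bash
cat >> h.py <<'E'
def tool(lip,yaw,tip,gx=75.,gz=17.):
    """TCP pos/ori that puts chute_lip at lip, chute x at yaw, lip tipped down by tip (deg); camera on lip side"""
    Rc=R.from_euler('ZY',[yaw,tip],degrees=True)      # +Y rotation: x axis goes down -> want x up for lip down
    Rc=R.from_euler('ZY',[yaw,-abs(tip)*-1 if False else -tip],degrees=True)
    Rt=Rc*R.from_euler('Y',180,degrees=True)          # tool x=-chute x, y=y, z=-z
    p=np.array(lip)+Rc.apply([gx,0,gz-arm.grasp_offset])
    return p,Rt.as_euler('xyz',degrees=True)
E
sed -i '/Rc=R.from_euler(.ZY.,\[yaw,tip\]/d; s/-abs(tip)\*-1 if False else -tip/-tip/; s/^    Rt=Rc\*R/    Rt=Rc*R/' h.py
python3 - <<'E'
from h import *
print(arm.grasp_offset)
for t in (0,15,30,40):
    print(t,arm.inverse_kinematics(*tool([547.,-223,170],-22,t)))
p,o=tool([484,153,180],12.2,0); print(p,o,arm.inverse_kinematics(p,o))
arm.move_to(p,o)
im,w=cloud('wrist'); np.save('w.npy',w); cv2.imwrite('pics/w1.png',im[...,::-1]); print(arm.get_clock(),arm.get_qpos())
E
```

```text
18.700000000000003
0 [-24.76815234  32.3321962   92.68501966   0.          54.98278414
 -92.76815234]
15 [-25.24821955  24.65704579 105.77308364   1.47981834  34.60181845
 -94.35591717]
30 [ -25.91657946   19.28935771  118.86304023    9.40521033   12.0630804
 -102.59429451]
40 [-26.49334369  17.83079491 127.46407978 150.94882807   5.95255162
 115.47484713]
[557.30619207 168.84935973 178.3       ] [-1.80000000e+02  2.54444375e-14 -1.67800000e+02] [ 1.38728351e+01  2.55220316e+01  1.03654380e+02 -2.54444375e-14
  5.08235888e+01 -8.83271649e+01]
1.9417 [ 1.39454876e+01  2.55222706e+01  1.03640703e+02  9.94458013e-03
  5.08264722e+01 -8.82932881e+01]
```

View pics/w1.png

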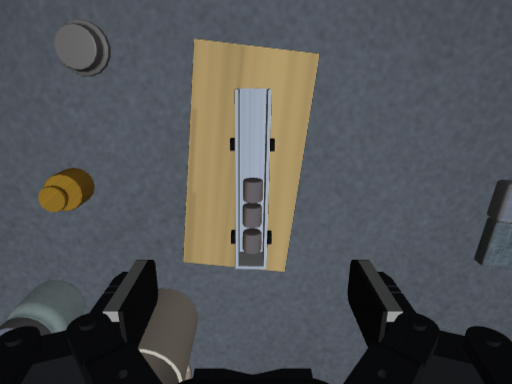

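The wrist view shows the chute lip up (253,88), the closed rear at (252,268) and the plugs at rows 190 to 240. Tipping outward runs into the wrist singularity, so I'll compare approach yaws and refine the chute pose.

Run:
```python
from h import *
w=np.load('w.npy'); im=cv2.imread('pics/w1.png')
sub=w[80:275,225:280].reshape(-1,3)
P=sub[(sub[:,2]>40)&(sub[:,2]<52)]
r=cv2.minAreaRect(P[:,:2].astype(np.float32)); print('walls',r,len(P),np.percentile(P[:,2],[5,50,95]))
b=w[(cv2.cvtColor(im,cv2.COLOR_BGR2HSV)[...,1]>80)&(abs(w[...,2]-4)<4)&(np.arange(512)[None]>170)]
print('board',cv2.minAreaRect(b[:,:2].astype(np.float32)))
ax=np.array([560,-228.])
for yaw in range(-180,180,30):
    u=np.array([np.cos(np.radians(yaw)),np.sin(np.radians(yaw))]); piv=np.r_[ax+20*u,169]
    qs=[]
    for t in range(0,46,9):
        Rc=R.from_euler('ZY',[yaw,-t],degrees=True); lip=piv-Rc.apply([7,0,0])
        for h in (0,): qs.append(arm.inverse_kinematics(*tool(lip,yaw,t)))
    if any(q is None for q in qs): print(yaw,'none'); continue
    q=np.array(qs); print(yaw,'j5',q[:,4].min().round(),q[:,4].max().round(),'j4',q[:,3].round(),'j6',q[:,5].round())
```

```text
walls ((560.2337646484375, 170.32598876953125), (160.6796112060547, 29.032880783081055), 11.522872924804688) 1556 [43.24778695 46.17501267 47.41474941]
board ((555.8530883789062, 161.63177490234375), (219.50196838378906, 109.8846664428711), 6.115821361541748)
-180 j5 46.0 102.0 j4 [ -0.  -5.  -8. -10. -12. -14.] j6 [61. 66. 70. 72. 73. 73.]
-150 j5 48.0 91.0 j4 [ -0.  -9. -16. -21. -25. -29.] j6 [28. 38. 46. 51. 54. 57.]
-120 j5 51.0 74.0 j4 [ -0. -11. -22. -30. -37. -43.] j6 [-3.  9. 21. 30. 38. 44.]
-90 j5 46.0 54.0 j4 [  0. -11. -23. -37. -50. -60.] j6 [-32. -21.  -7.   9.  24.  37.]
-60 j5 27.0 56.0 j4 [  0.  -7. -18. -37. -63. -88.] j6 [-59. -52. -40. -20.   9.  37.]
-30 none
0 none
30 none
60 none
90 j5 49.0 85.0 j4 [-0. 10. 18. 24. 29. 33.] j6 [163. 151. 142. 136. 131. 127.]
120 j5 47.0 98.0 j4 [ 0.  6. 11. 14. 16. 19.] j6 [130. 123. 118. 115. 113. 112.]
150 j5 46.0 104.0 j4 [0. 1. 2. 2. 2. 3.] j6 [96. 95. 94. 94. 93. 93.]
```

Run:
```python
from h import *
yaw=11.5; u=np.array([np.cos(np.radians(yaw)),np.sin(np.radians(yaw))])
c=np.array([560.2,170.3])-80*u
P=lambda z:tool([*c,z],yaw,0)
p,o=P(120); arm.servo_line(p,150,o)
p,o=P(16); print('touch',arm.servo_line(p,100,max_force=8),arm.get_position()-p)
arm.clamp(100); print(arm.get_opening(),arm.get_finger_force(),arm.get_ft_force())
arm.servo_line(P(30)[0],30); arm.wait(.3); print(arm.get_ft_force(),arm.get_opening())
arm.servo_line(P(200)[0],120)
yaw=-135; u=np.array([np.cos(np.radians(yaw)),np.sin(np.radians(yaw))])
p,o=tool([*(np.array([560,-228])+14*u),200],yaw,0)
arm.servo_line(p,110,o); arm.wait(.5)
print(arm.get_clock(),arm.get_position()-p,arm.get_ft_force(),arm.get_moment(),arm.get_opening())
for n in('wrist','top'):
    im,w=cloud(n); np.save(n[0]+'2.npy',w); cv2.imwrite(f'pics/{n}2.png',im[...,::-1])
```

```text
touch False [0.41429712 0.11013794 0.54264549]
27.380948100645305 99.08033365220945 [-2.58448495 -0.80782318  8.31078956]
[ 0.4255451   0.25913935 -1.41860317] 27.678496082922
11.6 [-0.02493486  0.0132831  -0.00684329] [-0.74669365 -0.06459757 -1.87524295] [ 0.0013478  -0.05766014 -0.00298356] 27.821200524930113
```

View pics/wrist2.png

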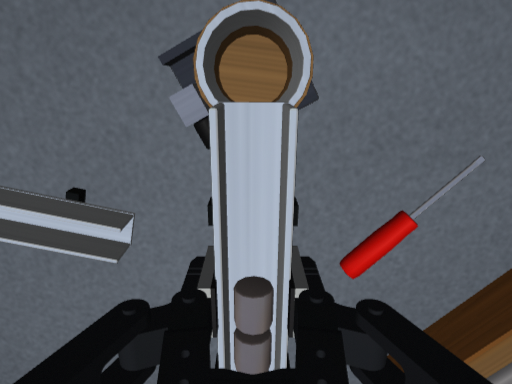

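The chute is held straight and the lip edge at (252,103) points at the neck's rim, which is centred at about (253,60). The plugs are still at the rear. I'll measure the rim against the lip in this view.

Run:
```python
from h import *
w=np.load('w2.npy'); im=cv2.imread('pics/wrist2.png')
yaw=-135; u=np.array([np.cos(np.radians(yaw)),np.sin(np.radians(yaw))]); n=np.array([-u[1],u[0]])
L=lambda q:np.c_[(q[:,:2]-[560,-228])@u,(q[:,:2]-[560,-228])@n,q[:,2]]
s=w[0:130,180:330].reshape(-1,3); rim=s[(s[:,2]>160)&(s[:,2]<180)]
l=L(rim); z=l[:,2]; print('z',np.percentile(z,[5,25,50,75,95,99]))
t=l[(z>np.percentile(z,80)-3)&(l[:,0]<10)]  # unoccluded part
t=t[np.hypot(t[:,0],t[:,1])<40]
A=np.c_[2*t[:,:2],np.ones(len(t))]; k=np.linalg.lstsq(A,(t[:,:2]**2).sum(1),rcond=None)[0]
print('centre(u,n)',k[:2],'r',np.sqrt(k[2]+k[0]**2+k[1]**2),len(t))
f=L(w[85:200,235:270].reshape(-1,3)); f=f[(f[:,2]>195)&(f[:,2]<212)]
print('lip u',np.percentile(f[:,0],[0,1,2]),'floor z',np.percentile(f[:,2],[10,50,90]), 'near lip z',np.median(f[f[:,0]<25,2]),np.median(f[f[:,0]>60,2]))
g=L(w[105:250,200:310].reshape(-1,3)); g=g[(g[:,2]>222)&(g[:,2]<236)]; print('walls n',g[:,1].min(),g[:,1].max(),g[:,0].min(),np.median(g[g[:,0]<40,2]),np.median(g[g[:,0]>60,2]))
```

```text
z [161.95341495 167.10184435 167.90119555 168.47966355 169.22508074
 169.6804037 ]
centre(u,n) [ 0.07494625 -0.97444013] r 25.48709036607411 2070
lip u [15.10112785 15.25989611 15.48559874] floor z [201.19792056 201.98812056 202.78851642] near lip z 202.0061460160219 nan
walls n -15.724508651981635 13.621989687420088 15.07104562056751 229.63016280609514 229.50732532184645
  return _methods._mean(a, axis=axis, dtype=dtype,
  ret = ret.dtype.type(ret / rcount)
```

```bash
cat >> h.py <<'E'
AX=np.array([560,-228.])
def F(n=6):
    v=[]
    for _ in range(n): v.append(arm.get_ft_force()); arm.wait(.02)
    return np.mean(v,0)
def pose(z,tip,yaw=-135,lipu=13.,piv=7.):
    """chute underside point `piv` mm behind lip is kept at radius lipu+piv, height z, tipped by tip"""
    u=np.array([np.cos(np.radians(yaw)),np.sin(np.radians(yaw))])
    Rc=R.from_euler('ZY',[yaw,-tip],degrees=True)
    return tool(np.r_[AX+(lipu+piv)*u,z]-Rc.apply([piv,0,0]),yaw,tip)
E
python3 - <<'E'
from h import *
arm.servo_line(pose(176,0)[0],60); arm.wait(.3); f0=F(12); print('f0',f0); np.save('f0.npy',f0)
hit=arm.servo_line(pose(160,0)[0],8,max_force=2.5)
z=176-(pose(176,0)[0]-arm.get_position())[2]; f=F()-f0; print(hit,z,f)
for i in range(12):
    if not hit or f[2]>5 or f[2]<0: break
    z-=.5; arm.servo_line(pose(z,0)[0],8); arm.wait(.1); f=F()-f0; print(round(z,2),f.round(2))
print(arm.get_clock(),arm.get_position()-pose(z,0)[0],arm.get_moment())
np.save('z.npy',z)
E
```

```text
f0 [-0.0127423   0.07445353 -1.61464869]
True 167.98575967412057 [ 0.54510932 -1.19749982  3.81602056]
167.49 [-1.37 -1.11  4.44]
166.99 [-1.22 -1.61  5.41]
14.825 [-0.0009823  -0.00759921  0.02815126] [ 0.01808586  0.03732001 -0.0054738 ]
```

Run:
```python
from h import *
f0=np.load('f0.npy'); z=float(np.load('z.npy'))
arm.wait(.6); f=F(10)-f0; print('hold',f)
tip=0
while tip<38:
    tip+=2
    hit=arm.servo_line(pose(z,tip)[0],12,pose(z,tip)[1],max_force=6)
    for k in range(4):
        arm.wait(.08); f=F(4)-f0; m=np.linalg.norm(f)
        if 4<m<7.5: break
        z+=np.clip((m-5.5)*.4,-1.5,1.5); arm.servo_line(pose(z,tip)[0],12)
    print(tip,hit,round(z,2),f.round(2),round(m,2),round(arm.get_clock(),1))
    np.save('z.npy',z)
    if m>11 or m<1.5: print('stop'); break
arm.wait(.5); f=F()-f0; print(f,arm.get_tcp_rot())
im,w=cloud('wrist'); cv2.imwrite('pics/wrist3.png',im[...,::-1])
im,w=cloud('scene'); cv2.imwrite('pics/scene3.png',cv2.resize(im[80:200,130:310,::-1],None,fx=4,fy=4))
```

```text
hold [-1.32649835 -1.56644528  5.36809243]
2 False 166.99 [0.65 0.86 4.85] 4.96 16.1
4 False 166.99 [0.43 0.33 4.81] 4.84 16.6
6 False 166.99 [0.07 0.56 4.45] 4.49 17.1
8 False 166.99 [0.4  1.18 5.03] 5.18 17.6
10 False 166.99 [0.55 0.35 4.41] 4.45 18.1
12 False 166.99 [0.84 0.39 4.33] 4.43 18.6
14 False 166.99 [1.17 0.43 4.45] 4.62 19.1
16 False 166.99 [0.9  0.77 4.2 ] 4.36 19.6
18 False 166.99 [1.26 0.83 4.38] 4.63 20.1
20 False 166.99 [0.81 0.73 4.11] 4.25 20.6
22 False 166.99 [1.2  1.06 4.28] 4.57 21.1
24 False 166.99 [0.84 0.87 4.62] 4.78 21.6
26 False 166.99 [1.25 0.71 4.44] 4.67 22.1
28 False 166.99 [1.28 1.38 4.25] 4.65 22.6
30 False 166.99 [1.54 1.02 3.78] 4.21 23.1
32 False 166.99 [1.86 1.09 4.53] 5.01 23.6
34 False 166.99 [2.24 1.28 4.5 ] 5.19 24.1
36 False 166.99 [1.53 1.1  4.26] 4.66 24.6
38 False 166.99 [1.54 1.4  3.98] 4.49 25.1
[1.75118791 1.60000762 4.30309605] [179.99629618  37.99858708  44.99671067]
```

View pics/wrist3.png

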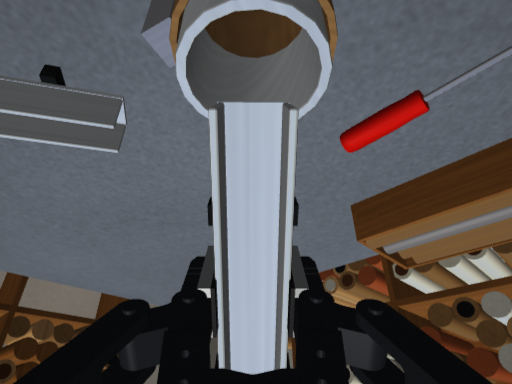

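The visible part of the chute is empty and the lip at (253,103) still sits on the rim. I'll check the tube and the rear of the chute with the fixed cameras.

Run:
```python
from h import *
im,w=cloud('top'); a=cv2.resize(im[150:240,285:375,::-1],None,fx=6,fy=6,interpolation=cv2.INTER_CUBIC)
b=cv2.imread('pics/scene3.png')[:, 60:520]; b=cv2.resize(b,(250,int(480*250/460)))
c=np.zeros((540,790,3),np.uint8); c[:,:540]=a; c[:b.shape[0],540:]=b; cv2.imwrite('pics/chk.png',c)
print(F()-np.load('f0.npy'))
```

```text
[1.40047853 1.35276939 4.06592074]
```

View pics/chk.png

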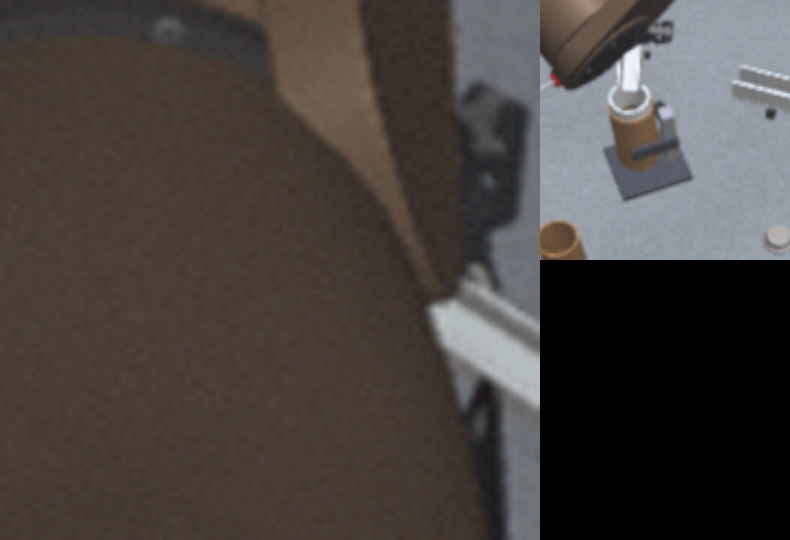

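Run:
```python
from h import *
f0=np.load('f0.npy'); z=float(np.load('z.npy'))
p,o=pose(z,42); arm.servo_line(p,12,o,max_force=6); arm.wait(1.2); print('42',F()-f0)
arm.servo_line(pose(z+25,42)[0],40); arm.wait(.4); print('lifted',F(15)-f0,arm.get_opening())
im,w=cloud('wrist'); cv2.imwrite('pics/wrist4.png',im[...,::-1]); print(arm.get_clock())
```

```text
42 [2.09400808 3.2664284  3.4103025 ]
lifted [0.01892617 0.0876331  0.40480885] 27.492786253446532
29.2583
```

View pics/wrist4.png

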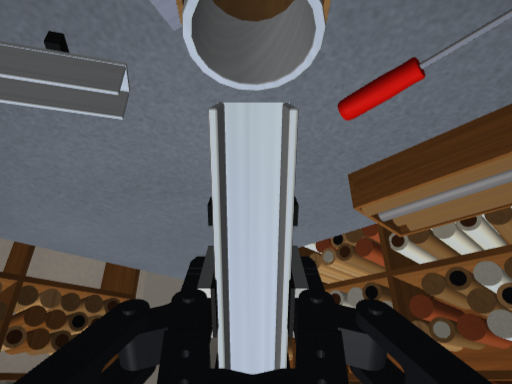

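Weight fell by 0.40 N, which matches three plugs of about 15 g, and the chute is empty with no slip in the grip. Now I'll return it to the board.

Run:
```python
from h import *
p,o=pose(205,0); arm.servo_line(p,60,o)
yaw=11.5; u=np.array([np.cos(np.radians(yaw)),np.sin(np.radians(yaw))])
c=np.array([560.2,168.])-80*u
P=lambda z:tool([*c,z],yaw,0)
p,o=P(200); arm.servo_line(p,110,o)
arm.servo_line(P(30)[0],90); arm.wait(.3)
hit=arm.servo_line(P(12)[0],10,max_force=3); arm.wait(.2)
print(hit,16+(arm.get_position()-P(16)[0])[2],F())
arm.gripper_open(); arm.wait(.3)
arm.servo_line(P(180)[0],100); arm.wait(.3)
im,w=cloud('wrist'); cv2.imwrite('pics/wrist5.png',im[...,::-1])
s=w[80:275,215:290].reshape(-1,3); Q=s[(s[:,2]>40)&(s[:,2]<52)]
print(cv2.minAreaRect(Q[:,:2].astype(np.float32)),np.percentile(Q[:,2],[5,50,95]))
im,w=cloud('top'); cv2.imwrite('pics/stand5.png',cv2.resize(im[155:230,295:365,::-1],None,fx=7,fy=7,interpolation=cv2.INTER_CUBIC))
print(arm.get_clock())
a=cv2.imread('pics/wrist5.png')[:,150:350]; b=cv2.imread('pics/stand5.png')
o=np.zeros((525,490+200,3),np.uint8); o[:384,:200]=a; o[:b.shape[0],200:]=b; cv2.imwrite('pics/fin.png',o)
```

```text
True 16.46743789608917 [-1.0240256  -0.33395398  8.67939236]
((559.89453125, 168.87644958496094), (160.6005401611328, 29.04781150817871), 11.361390113830566) [42.57406104 46.27490995 47.39708364]
41.5583
```

View pics/fin.png

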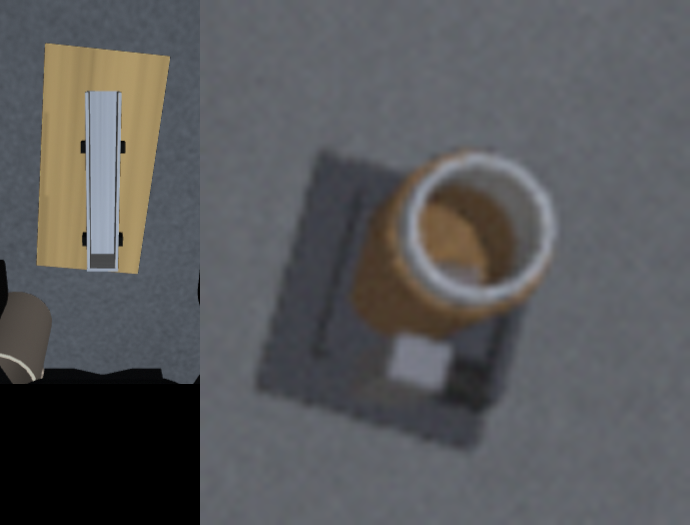

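The chute stands empty and level on the board (walls centred at column 103 of the left crop), with the gripper clear. The tube is intact, with a plug visible at about (465,272), so I'm handing in.

```bash
python3 -c "
from station import arm
print(arm.close_job())"
```

```text
the job is handed in; nothing more can be done
None
```

I handed the job in at about 42 s, with no verdict shown: the chute is back on the board, empty and level, and all three plugs should be in the tube, going by a 0.40 N weight loss and one plug seen inside; the readings I took between moves showed the lip pressing at about 4 to 6 N throughout.

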